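Shut and lock the cover of the water filter

TASK

The new cartridge is in the water filter, but its cover still stands open. Push the cover down, press it shut against its spring pin with your fingertips in the slot of the round lock, and turn the lock a quarter turn clockwise, fully home, so that the cover stays locked shut when you let go. Do it by touch only: grip and lift nothing, do not swing the cover further open, and leave the used cartridge, the glass and the tin where they stand.

Things in the scene. Friction and masses are not known exactly. Their poses are not given: they have to be found in the camera images.
- filter_unit: White water filter box with a grey hinged cover, fixed to the worktop; 210 x 230 mm, rim 100 mm high. Origin: centre of its underside, on the worktop; x to its back, y to its left, z up. The cover's hinge runs along y at (105, 0, 104) mm. Shut, the cover is a flat 214 x 234 mm plate, top at z = 112 mm. The round lock sits in it at x = -35, y = 0 mm, in a boss 114 mm across, top at z = 128 mm.
- filter_cover (a joint): Cover angle: 0 shut, growing as its front edge (nearest the robot) swings up; it starts at 0.35 to 0.75 rad and stays where left. Light to push (under 2 N) to 0.065 rad, where it meets a spring pin inside the front left; from there it takes 5 to 10 N at the lock to press shut, and springs back to about 0.065 rad if let go unlocked. Locked, it rests at about 0.01 rad.
- cover_pad (a point): A point on the flat top of the cover, left of the boss (135 mm in front of the hinge, 85 mm left of the middle), with 25 mm of flat plate round it: a good place to push the cover down. It moves with the cover; z is out of the plate.
- lock_dial (a joint): Quarter-turn lock: 0 unlocked, 1.571 rad fully locked (end stop), growing clockwise seen from above. It starts at 0 to 0.25 rad and stays where left. Turning takes 0.12 N m, more over the last third, where its cam tongue slides under a keeper at the front; turned with the cover up, the tongue blocks the cover. Narrow tips spin idly at the slot's centre: push its walls near an end, or spread them.
- lock_slot (a point): Centre of the floor of the finger slot in the dark dial (92 mm across, face level with the boss). Slot 80 mm long, 30 wide, 14 deep, closed at both ends, centred on the dial's axis, orange line along its floor. Its y runs along the slot (orange pointer at -y), z out of the dial. At lock value 0 the slot lies along the unit's y, locked along its x, pointer to the front. Cover shut: z = 114 mm.
- used_cartridge: Loose bystander: the old filter cartridge, beige with blue ends, standing upright to the right of the filter; 58 mm across, 152 mm tall. Origin: centre of its underside.
- glass: Loose bystander: clear drinking glass standing to the left of the filter, 84 mm across, 93 mm tall. Origin: centre of its underside.
- tin: Loose bystander: low round food tin standing to the left of the filter, farther back; 86 mm across, 40 mm tall. Origin: centre of its underside.

How it is judged:
On the way, in this order (a step that is already met when the one before it is completed fails the run):
1. the cover has been pushed down onto its spring pin (value of joint filter_cover below 0.09 rad), for 0.1 s.
2. the lock has been turned fully home with the cover pressed shut (value of joint filter_cover below 0.025 rad and value of joint lock_dial above 1.4 rad), for 0.2 s.
At the end, for the whole second after the job is handed in: Let go of, the cover stays shut (within 0.025 rad, about 5 mm at its front edge) with the lock turned clockwise to at least 1.4 rad of its 1.57 rad; the used cartridge and the glass stand upright and they and the tin are within 30 mm of where they began (all of step 2 and distance of each of used_cartridge, glass, tin from where it was at the start of the episode below 0.03 m and angle between each of used_cartridge, glass's own z axis and vertical below 0.2 rad); the robot touches nothing.
It fails at once if the cover is swung further open (beyond 0.9 rad) (value of joint filter_cover above 0.9 rad).
It fails at once if the open cover is gripped or forced (over 40 N between the fingers and the filter while the cover is more than 0.1 rad open) (value of joint filter_cover above 0.1 rad and contact force between the fingers and filter_unit above 40 N).
It fails at once if the used cartridge, the glass or the tin is knocked, lifted or carried (moved more than 30 mm) (distance of any of used_cartridge, glass, tin from where it was at the start of the episode above 0.03 m).
It also fails if it takes over 56 s, if anything falls off the work surface, if the arm or the gripper's body presses on something with over 40 N, if the wrist force passes 120 N, or if a joint passes its speed limit or range.

ROBOT

A 7-joint arm with a two-finger parallel gripper is mounted at the origin on a cart in front of the work surface, level with it; the furniture and walls round the work are solid. World frame = base frame: x ahead of the robot, y to its left, z up, the work surface at z = 0. Lengths are in m, angles in rad, forces in N, time in s.
With the tool pointing down it reaches from about 0.4 to 0.85 m from the base axis. Payload 10.4 kg.
Tool frame: the origin (TCP) lies midway between the tips of the shut fingers; the grasp point (between the pads) lies 19 mm behind it; y points along the fingers, x is the direction in which the jaws open and shut, and the axes are right-handed (so a half turn about y gives the same grasp; the last joint's range is limited). The gripper opens to 87 mm and grips with 3 to 60 N. Pads are 19 mm wide; open, the fingers measure 117 mm over their backs; the gripper's body (75 mm by 190 mm) begins 51 mm behind the grasp point.
Start: joints at [-1.173, 0.332, -0.065, 1.46, 0.022, 1.35, -0.088], TCP at [0.255, 0.571, 0.223] pointing down, gripper open.
Joint ranges: [-2.6, 2.6], [-0.5, 2.12], [-1.47, 1.34], [0.16, 2.42], [-1.27, 4.41], [0.06, 2.06], [-2.6, 2.6]. Speed limits (rad/s): [2.22, 2.22, 2.79, 2.79, 3.14, 3.14, 3.14].

INTERFACE

Orientations are given as a unit quaternion [x, y, z, w].
In Python, from bench import * gives the robot as it stands.
- The arm moves only by the tool jog_arm, never from a script. Its argument "commands" is a list of rows, each an object with "translation": the shift along the world's x, y, z in mm, a list of three; "twist": the turn about the world's z in rad. A call has 1 to 20 rows; each row shifts and turns the commanded pose from where the row before left it; what a row does not reach is not made up. A row lasts 1/10 s, in which the tool goes at most 50 mm and 8.59 degrees, less where a joint would pass 70% of its speed; a pose out of reach is approached as far as the arm can. A call is refused whole if a number of a shift passes 50 or a number of a turn 0.15, either way. A call with a gripper value outside its range is refused whole. "grip" is the closure, from 0 (fully open) to 1 (shut), set as the call begins (left out, the last holds). The fingers move at their own pace and stop on an object; "grip_force" is the grip in N (left out, the last holds). Time passes only in rows, so rows that do not move let the fingers close. It gives the time, the measured TCP pose, the force and the opening at its end, in the units of the state.
- read_state(): the state, without advancing time (a new reading comes with each control period).
- camera(name): name is "scene" or "top"; returns a dict with "img" (480x640x3 uint8, red, green, blue), "fx", "fy", "cx", "cy" (pixels), "dist" ([k1, k2, p1, p2, k3] as OpenCV has them; the pictures are not rectified), "cam_to_world" (4x4, takes a point from camera to world coordinates). Camera axes: x right, y down, z forward; pixel columns grow to the right and rows downward; lengths in m; the calibration is good to about 2 mm. A picture is of the moment at which its call begins. There is no depth.
- close_job(): hands the job in, once; it reports no verdict.
The state is a dict: "time": time; "joint_positions": joint angles; "joint_vel": joint speeds; "joint_torque": joint torques, N m; "ee_pos": TCP position; "eef_rot": TCP orientation; "ft_force": force on the tool from outside, world axes, zero at the start; "torque": the same for the moment, N m; "width": finger opening in m.
Only numpy, scipy, OpenCV 4.12 (cv2) and the standard library are available. Lean on these libraries where they do the work, as an engineer would, in place of code of your own. Each camera call takes 0.05 s, during which the arm holds its last target.

## Working session

There is one attempt and no reset: what is moved stays moved. The work goes in short steps, Python scripts to look and compute and a tool call to move; the robot and the scene stay as the last step left them, time stands still between calls to the robot, and variables do not carry over. Pictures are saved under pics/ and viewed, and the job is handed in when it is done.

Besides the shell and the picture viewer there is one more tool, called after "Call:" as a command line: name --argument value ..., lists and objects as JSON in quotes. jog_arm: Moves the arm, as the interface text tells. Its arguments: {"type":"object","properties":{"commands":{"type":"array"},"grip":{"type":"number"},"grip_force":{"type":"number"}},"required":["commands"]}

```bash
mkdir -p pics; ls
python3 - <<'E'
from bench import *
import cv2
s=read_state(); print(s)
for n in("scene","top"):
    c=camera(n); cv2.imwrite(f"pics/{n}0.png",c["img"][:,:,::-1]); print(n,c["fx"],c["fy"],c["cx"],c["cy"],c["dist"]); print(c["cam_to_world"])
E
```

```text
pics
{'time': 0.0, 'joint_positions': array([-1.17259356,  0.3328925 , -0.06465985,  1.46094666,  0.02159624,
        1.34985376, -0.0885016 ]), 'joint_vel': array([-0.00045907, -0.000327  ,  0.00050084,  0.0020635 ,  0.00015925,
       -0.0007181 ,  0.00053718]), 'joint_torque': array([-2.07437902e-04, -6.23238444e+01,  2.46100343e-02, -3.89906573e+01,
       -6.14304794e-02,  3.95993760e-02,  1.33343992e-04]), 'ee_pos': array([0.25518051, 0.57012247, 0.22173839]), 'eef_rot': array([ 0.59369473,  0.3841391 , -0.38494398, -0.593112  ]), 'ft_force': array([-0.82925032, -1.01825238, -0.04325989]), 'torque': array([-0.01730701, -0.0266768 , -0.01711198]), 'width': 0.0870228155306796}
scene 465.69338185127964 465.69338185127964 320.4486221522274 241.9354387459029 [-0.02310348  0.          0.          0.          0.        ]
[[ 0.63838491 -0.56419128  0.52359613  0.08012557]
 [-0.76965017 -0.4768689   0.42454053 -0.28092627]
 [ 0.01016465 -0.67400612 -0.73865583  0.74994665]
 [ 0.          0.          0.          1.        ]]
top 604.2730939395971 604.2730939395971 306.8259849923039 248.02026906284098 [0.02073247 0.         0.         0.         0.        ]
[[ 0.02004506 -0.99346209  0.11238893  0.42248451]
 [-0.99968263 -0.02163134 -0.0129125   0.10710081]
 [ 0.01525921 -0.11209443 -0.99358039  1.12149324]
 [ 0.          0.          0.          1.        ]]
```

View pics/scene0.png

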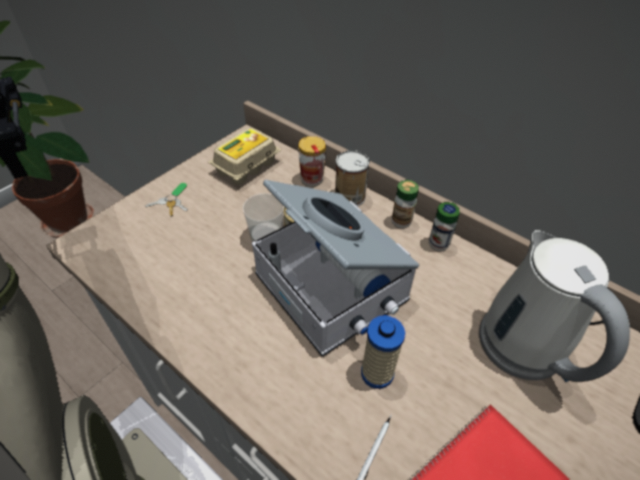

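View pics/top0.png

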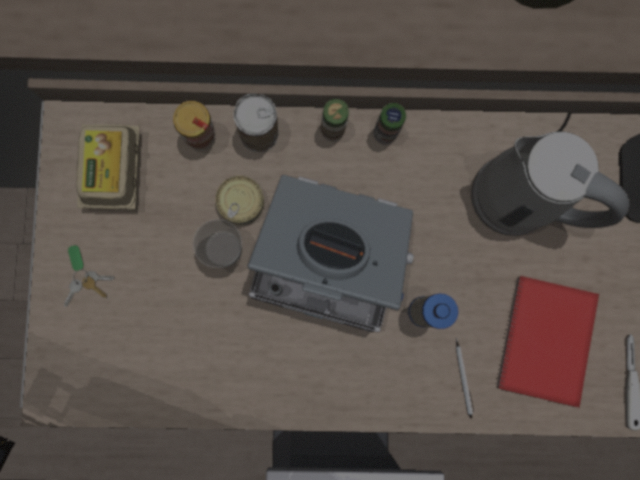

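Run:
```python
import cv2
a=cv2.imread("pics/top0.png")[165:345,225:425]; a=cv2.convertScaleAbs(a,alpha=1.8); cv2.imwrite("pics/t0z.png",cv2.resize(a,None,fx=4,fy=4,interpolation=cv2.INTER_CUBIC)[:600*2][:720,:800][:600])
cv2.imwrite("pics/t0z.png",cv2.resize(a,(660,594),interpolation=cv2.INTER_CUBIC))
a=cv2.imread("pics/scene0.png")[170:370,230:430]; a=cv2.convertScaleAbs(a,alpha=1.5); cv2.imwrite("pics/s0z.png",cv2.resize(a,(600,600),interpolation=cv2.INTER_CUBIC))
```

```text
(no output)
```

View pics/t0z.png

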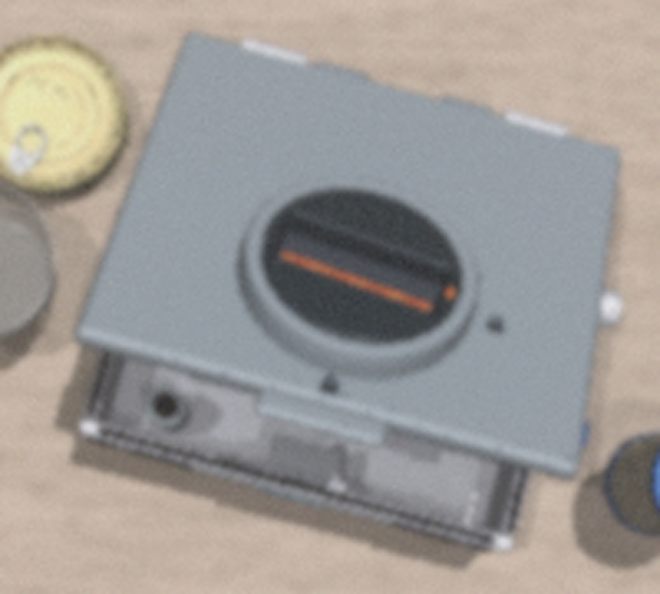

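View pics/s0z.png

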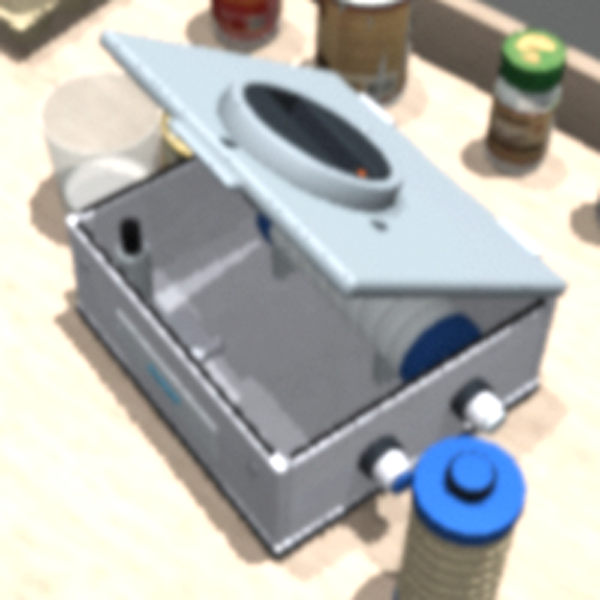

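```bash
cat > h.py <<'E'
from bench import *
import numpy as np, cv2
CAL={}
def ray(n,px):
    if n not in CAL: CAL[n]=camera(n)
    c=CAL[n]; K=np.array([[c["fx"],0,c["cx"]],[0,c["fy"],c["cy"]],[0,0,1]])
    p=cv2.undistortPoints(np.array([[px]],float),K,np.array(c["dist"]))[0,0]
    T=np.array(c["cam_to_world"]); d=T[:3,:3]@[p[0],p[1],1]; return T[:3,3],d/np.linalg.norm(d)
def onz(n,px,z):
    o,d=ray(n,px); return o+d*(z-o[2])/d[2]
def tri(pt,ps):
    (o1,d1),(o2,d2)=ray("top",pt),ray("scene",ps)
    A=np.c_[d1,-d2]; t=np.linalg.lstsq(A,o2-o1,rcond=None)[0]
    a,b=o1+t[0]*d1,o2+t[1]*d2; return (a+b)/2,np.linalg.norm(a-b)
E
python3 - <<'E'
from h import *
np.set_printoptions(precision=4,suppress=True)
T=lambda x,y:(x/3.3+225,y/3.3+165)
S=lambda x,y:(x/3+230,y/3+170)
for k,t,s in [("rimFL",T(90,428),S(75,218)),("rimFR",T(503,542),S(280,462)),("covFL",T(80,338),S(105,35)),("covFR",T(575,472),S(352,290)),("covBR",T(618,150),S(562,288)),("keeperpt",T(330,384),S(228,143))]:
    print(k,tri(t,s),onz("top",t,.1))
print("covBL",onz("top",T(190,36),.11)); print("covBR",onz("top",T(618,150),.11))
print("rimscene",onz("scene",S(75,218),.1),onz("scene",S(280,462),.1))
E
```

```text
rimFL (array([0.4573, 0.1834, 0.1036]), np.float64(0.001170038341816143)) [0.457  0.1841 0.1   ]
rimFR (array([ 0.4036, -0.0272,  0.1019]), np.float64(0.0001636903172373033)) [ 0.4035 -0.0274  0.1   ]
covFL (array([0.4933, 0.1792, 0.2311]), np.float64(0.0019491124262350072)) [0.5029 0.1906 0.1   ]
covFR (array([ 0.4374, -0.0422,  0.229 ]), np.float64(0.00035095207643731207)) [ 0.4397 -0.0639  0.1   ]
covBR (array([ 0.6042, -0.0828,  0.1076]), np.float64(0.004067015809866501)) [ 0.6069 -0.0859  0.1   ]
keeperpt (array([0.474 , 0.0681, 0.2305]), np.float64(0.0009643426840632765)) [0.482 0.062 0.1  ]
covBL [0.6598 0.1378 0.11  ]
covBR [ 0.6051 -0.084   0.11  ]
rimscene [0.4598 0.1856 0.1   ] [ 0.4046 -0.0265  0.1   ]
```

Run:
```python
from h import *
from scipy.spatial.transform import Rotation as R
np.set_printoptions(precision=4,suppress=True)
s=read_state(); print(R.from_quat(s["eef_rot"]).as_matrix())
c=np.array([.527,.0534]);ps=-.247;ux=np.array([np.cos(ps),np.sin(ps)]);uy=np.array([-ux[1],ux[0]])
print("pad",c-.03*ux+.085*uy,"lock",c-.035*ux, "dirs",ux,uy)
```

```text
[[ 0.4085 -0.0003 -0.9128]
 [ 0.9128 -0.0008  0.4085]
 [-0.0008 -1.     -0.0001]]
pad [0.5187 0.1432] lock [0.4931 0.062 ] dirs [ 0.9697 -0.2445] [0.2445 0.9697]
```

Call:
jog_arm --commands '[{"translation":[0,0,20],"twist":0},{"translation":[0,0,20],"twist":0},{"translation":[22,-36,0],"twist":0.015},{"translation":[22,-36,0],"twist":0.015},{"translation":[22,-36,0],"twist":0.015},{"translation":[22,-36,0],"twist":0.015},{"translation":[22,-36,0],"twist":0.015},{"translation":[22,-36,0],"twist":0.015},{"translation":[22,-36,0],"twist":0.015},{"translation":[22,-36,0],"twist":0.015},{"translation":[22,-36,0],"twist":0.015},{"translation":[22,-36,0],"twist":0.015},{"translation":[22,-36,0],"twist":0.0},{"translation":[22,-31,0],"twist":0},{"translation":[0,0,0],"twist":0},{"translation":[0,0,0],"twist":0},{"translation":[0,0,0],"twist":0}]' --grip 1 --grip_force 10

```text
time: 1.9
ee_pos: [0.5187, 0.1448, 0.2624]
eef_rot: [-0.562, -0.428, 0.428, 0.563]
ft_force: [0.3, 0.7, -0.1]
width: 0.0005
```

Call:
jog_arm --commands '[{"translation":[0,0,-20],"twist":0},{"translation":[0,0,-20],"twist":0},{"translation":[0,0,-8],"twist":0},{"translation":[0,0,-6],"twist":0},{"translation":[0,0,-6],"twist":0},{"translation":[0,0,-6],"twist":0},{"translation":[0,0,-6],"twist":0},{"translation":[0,0,0],"twist":0}]'

```text
time: 2.7
ee_pos: [0.519, 0.1434, 0.1899]
eef_rot: [-0.563, -0.428, 0.428, 0.563]
ft_force: [-0.4, 0.3, -0.4]
width: 0.0006
```

Run:
```python
from h import *
for n in("scene","top"):
    c=camera(n); cv2.imwrite(f"pics/{n}1.png",c["img"][:,:,::-1])
a=np.hstack([cv2.imread("pics/scene1.png")[130:370,230:430],cv2.imread("pics/top1.png")[130:370,225:425]]);cv2.imwrite("pics/c1.png",cv2.resize(a,None,fx=2,fy=2))
s=read_state();print(s["ee_pos"],s["ft_force"])
```

```text
[0.5192863  0.14346303 0.19057946] [-0.42355816  0.05008969 -0.14916263]
```

View pics/c1.png

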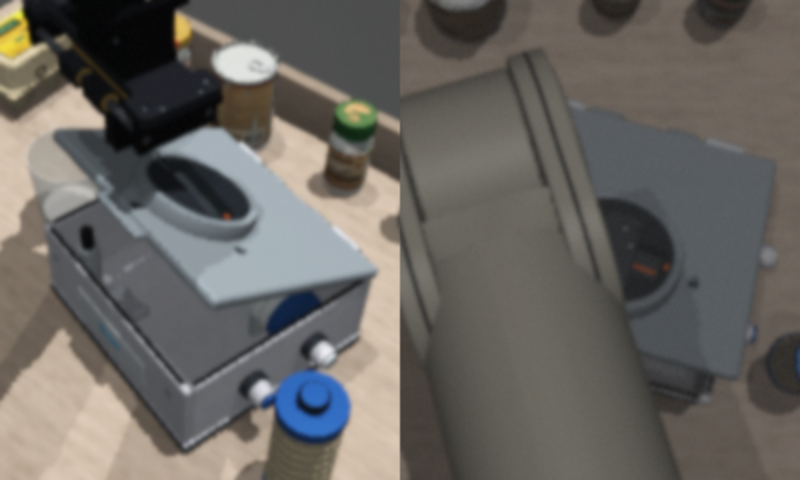

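The scene view shows the fingertips on the left flat plate of the cover, with the cover already coming down; I'll continue pushing.

Call:
jog_arm --commands '[{"translation":[0,0,-6],"twist":0},{"translation":[0,0,-6],"twist":0},{"translation":[0,0,-6],"twist":0},{"translation":[0,0,-6],"twist":0},{"translation":[0,0,-6],"twist":0},{"translation":[0,0,-6],"twist":0},{"translation":[0,0,-6],"twist":0},{"translation":[0,0,-6],"twist":0},{"translation":[0,0,-6],"twist":0},{"translation":[0,0,-5],"twist":0},{"translation":[0,0,-4],"twist":0},{"translation":[0,0,-4],"twist":0},{"translation":[0,0,-2],"twist":0},{"translation":[0,0,0],"twist":0},{"translation":[0,0,0],"twist":0}]'

```text
time: 4.3
ee_pos: [0.5193, 0.1435, 0.1217]
eef_rot: [-0.563, -0.428, 0.428, 0.563]
ft_force: [-1.2, 0.4, 1.5]
width: 0.0006
```

Call:
jog_arm --commands '[{"translation":[0,0,-2],"twist":0},{"translation":[0,0,-2],"twist":0},{"translation":[0,0,0],"twist":0},{"translation":[0,0,0],"twist":0}]'

```text
time: 4.7
ee_pos: [0.5191, 0.1436, 0.1178]
eef_rot: [-0.563, -0.428, 0.428, 0.563]
ft_force: [-2.7, -0.5, 5.1]
width: 0.0005
```

Call:
jog_arm --commands '[{"translation":[0,0,20],"twist":0},{"translation":[0,0,40],"twist":0},{"translation":[0,0,30],"twist":0},{"translation":[-20,40,0],"twist":0},{"translation":[-20,40,0],"twist":0},{"translation":[-20,40,0],"twist":0},{"translation":[-20,40,0],"twist":0},{"translation":[-20,40,0],"twist":0},{"translation":[-20,40,0],"twist":0},{"translation":[0,0,0],"twist":0}]' --grip 0.5

```text
time: 5.7
ee_pos: [0.3949, 0.3895, 0.2071]
eef_rot: [-0.56, -0.43, 0.431, 0.562]
ft_force: [0.1, -0.2, 0.6]
width: 0.0432
```

Run:
```python
from h import *
for n in("scene","top"):
    c=camera(n); cv2.imwrite(f"pics/{n}2.png",c["img"][:,:,::-1])
a=cv2.imread("pics/top2.png")[165:345,225:425]; a=cv2.convertScaleAbs(a,alpha=1.8); cv2.imwrite("pics/t2z.png",cv2.resize(a,(660,594),interpolation=cv2.INTER_CUBIC))
a=cv2.imread("pics/scene2.png")[170:370,230:430]; a=cv2.convertScaleAbs(a,alpha=1.5); cv2.imwrite("pics/s2z.png",cv2.resize(a,(600,600),interpolation=cv2.INTER_CUBIC))
s=read_state();print(s["ee_pos"],s["ft_force"],s["width"])
```

```text
[0.39888749 0.38409203 0.20720035] [ 0.61710548 -0.42156298 -0.26394573] 0.043533877235807976
```

View pics/t2z.png

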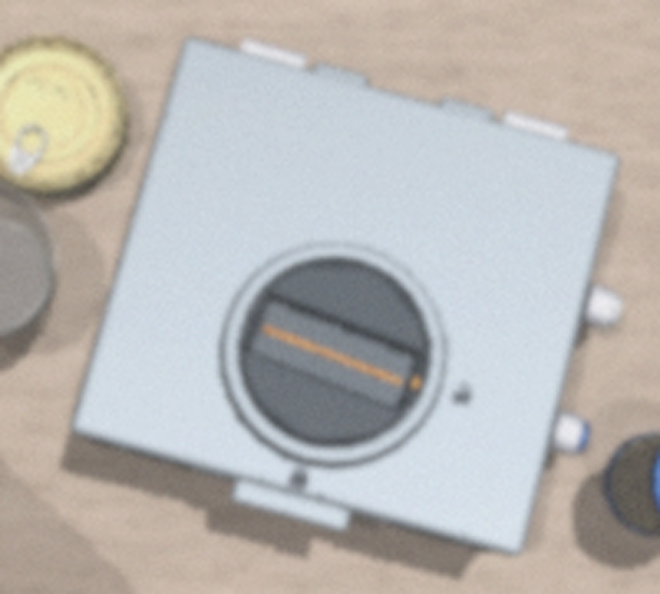

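View pics/s2z.png

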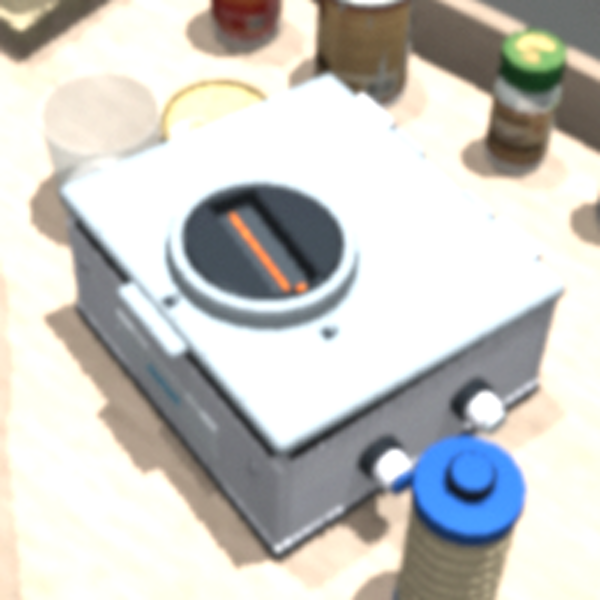

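```bash
cat > loc.py <<'E'
from h import *
np.set_printoptions(precision=4,suppress=True)
def run(tag,zf):
    for n in("top","scene"):
        im=cv2.imread(f"pics/{n}{tag}.png"); h=cv2.cvtColor(im,cv2.COLOR_BGR2HSV)
        m=cv2.inRange(h,(5,100,60),(22,255,255)); roi=np.zeros_like(m)
        if n=="top": roi[230:320,290:370]=255
        else: roi[225:290,285:350]=255
        m&=roi
        k,l,st,ce=cv2.connectedComponentsWithStats(m)
        for i in range(1,k):
            if st[i,4]<4: continue
            pts=np.argwhere(l==i)[:,::-1].astype(float)
            W=np.array([onz(n,p,zf)[:2] for p in pts]); c=W.mean(0)
            u,s,v=np.linalg.svd(W-c); d=v[0]; d=d if d[1]>0 else -d
            t=(W-c)@d
            print(n,st[i,4],ce[i],"c",c,"mid",c+d*(t.max()+t.min())/2,"len",np.ptp(t),"ang",np.arctan2(d[1],d[0]))
if __name__=="__main__":
    import sys; run(sys.argv[1],float(sys.argv[2]))
E
python3 loc.py 2 .123
python3 - <<'E'
from h import *
T=lambda x,y:(x/3.3+225,y/3.3+165)
S=lambda x,y:(x/3+230,y/3+170)
print("dial face ctr",onz("top",T(335,351),.137),onz("scene",S(264,240),.137))
a=onz("top",T(190,40),.112);b=onz("top",T(617,157),.112);c=onz("top",T(520,550),.126);d=onz("top",T(75,430),.126)
print(a,b,c,d,(a+b)/2,(c+d)/2); y=a-b; print(np.arctan2(-y[0],y[1]),np.linalg.norm(y)); y=d-c; print(np.arctan2(-y[0],y[1]),np.linalg.norm(y)); x=(a+b-c-d)/2;print(np.arctan2(x[1],x[0]),np.linalg.norm(x))
E
```

```text
scene 99 [315.8485 253.1818] c [0.4984 0.0686] mid [0.4986 0.069 ] len 0.07012045879945139 ang 1.2162374433401109
scene 10 [329.8 265.4] c [0.4924 0.0316] mid [0.4925 0.0316] len 0.007629649845810328 ang 0.09172050699584053
dial face ctr [0.49618345 0.06138156 0.137     ] [0.49710067 0.06241835 0.137     ]
[0.65720931 0.13769335 0.112     ] [ 0.60103716 -0.08310364  0.112     ] [ 0.40022501 -0.03239366  0.126     ] [0.45493107 0.1895435  0.126     ] [0.62912324 0.02729485 0.112     ] [0.42757804 0.07857492 0.126     ]
-0.24912149211792303 0.22783024895553242
-0.24167568772500625 0.22858009071403063
-0.24914801372959178 0.20843730381913964
```

Run:
```python
from h import *
T=lambda x,y:(x/3.3+225,y/3.3+165)
a,b=onz("top",T(263,328),.123),onz("top",T(403,383),.123); p=onz("top",T(417,383),.137)
print(a,b,(a+b)/2,np.linalg.norm(a-b),np.arctan2(*(a-b)[[1,0]]),p)
for q in [(275,297),(425,352),(250,353),(395,408)]: print(onz("top",T(*q),.137))
im=cv2.imread("pics/top2.png"); h=cv2.cvtColor(im,cv2.COLOR_BGR2HSV)
print(im[275,320],h[262:282,305:335:5].reshape(-1,3)[::3])
s=read_state()
from scipy.spatial.transform import Rotation as R
M=R.from_quat(s["eef_rot"]).as_matrix();print(s["ee_pos"],np.arctan2(M[1,0],M[0,0]),M[:,1])
```

```text
[0.50804002 0.09710605 0.123     ] [0.48188617 0.02636937 0.123     ] [0.49496309 0.06173771 0.123     ] 0.07541684252252542 1.2166492684193484 [0.48119937 0.0205759  0.137     ]
[0.5223986  0.09160756 0.137     ]
[0.49663553 0.01678963 0.137     ]
[0.49430104 0.10342112 0.137     ]
[0.46863158 0.03129956 0.137     ]
[78 73 69] [[ 90   4  69]
 [107  25  71]
 [  8  35  80]
 [101  26  78]
 [ 12  74  90]
 [109  26  79]
 [ 11  70  87]
 [109  26  77]
 [ 10  29  78]
 [103  29  79]
 [120  13  76]
 [108  16  78]
 [109  26  78]
 [ 10  19  79]
 [105  26  77]
 [ 13  69  93]
 [109  26  79]
 [ 14  89 103]
 [103  24  75]
 [ 13  72  95]
 [103  26  69]
 [ 13  23  79]
 [107  28  64]
 [105  14  74]
 [100  24  63]
 [107  29  78]
 [109  31  66]
 [107  29  78]
 [105  30  68]
 [105  26  78]
 [109  30  68]
 [109  27  76]
 [105  23  68]
 [109  30  69]
 [109  30  69]
 [107  28  63]
 [107  27  67]
 [114  20  63]
 [109  30  69]
 [107  27  66]]
[0.40036713 0.382189   0.20760443] 1.2975582814769386 [ 4.03878027e-04 -1.26031649e-04 -9.99999910e-01]
```

Call:
jog_arm --commands '[{"translation":[10,-36,0],"twist":-0.01},{"translation":[11,-36,0],"twist":-0.01},{"translation":[10,-36,0],"twist":-0.01},{"translation":[11,-36,0],"twist":-0.01},{"translation":[11,-36,0],"twist":-0.01},{"translation":[11,-36,0],"twist":-0.01},{"translation":[11,-36,0],"twist":-0.01},{"translation":[10,-36,0],"twist":-0.01},{"translation":[10,-32,0],"twist":0},{"translation":[0,0,-20],"twist":0},{"translation":[0,0,-20],"twist":0},{"translation":[0,0,-10],"twist":0},{"translation":[0,0,0],"twist":0},{"translation":[0,0,0],"twist":0},{"translation":[0,0,0],"twist":0}]' --grip 0.6

```text
time: 7.5
ee_pos: [0.4948, 0.0636, 0.1585]
eef_rot: [0.58, 0.406, -0.405, -0.579]
ft_force: [-0.7, 0.3, 0.5]
width: 0.0347
```

Run:
```python
from h import *
from scipy.spatial.transform import Rotation as R
for n in("scene",):
    c=camera(n); cv2.imwrite(f"pics/{n}3.png",c["img"][:,:,::-1])
a=cv2.imread("pics/scene3.png")[170:330,230:430]; a=cv2.convertScaleAbs(a,alpha=1.5); cv2.imwrite("pics/s3z.png",cv2.resize(a,(750,600),interpolation=cv2.INTER_CUBIC))
s=read_state();M=R.from_quat(s["eef_rot"]).as_matrix();print(s["ee_pos"],np.arctan2(M[1,0],M[0,0]),s["ft_force"],s["width"],s["joint_positions"])
```

```text
[0.4948346  0.06366126 0.15850266] 1.2200971549361639 [ 0.68882129 -0.12489495  0.35162917] 0.03491767338045487 [-0.56324133  0.09542707  0.36549902  1.89155654 -0.03745298  1.15963749
  1.03575826]
```

View pics/s3z.png

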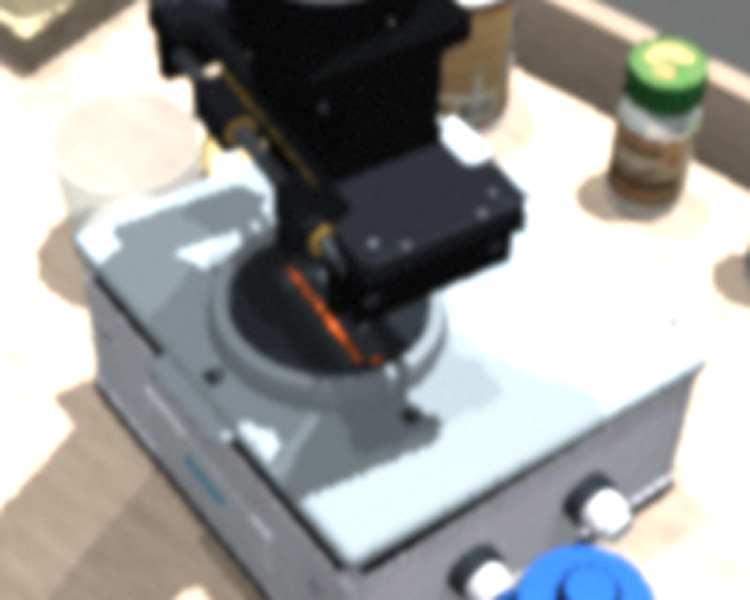

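The scene view shows the two tips above the slot, lined up along the orange line (zoomed px ~ (290,270)–(370,360)). Descending into it.

Call:
jog_arm --commands '[{"translation":[0.5,-1.5,-6],"twist":0},{"translation":[0,0,-6],"twist":0},{"translation":[0,0,-6],"twist":0},{"translation":[0,0,-6],"twist":0},{"translation":[0,0,-5],"twist":0},{"translation":[0,0,0],"twist":0},{"translation":[0,0,0],"twist":0}]'

```text
time: 8.25
ee_pos: [0.4948, 0.062, 0.1285]
eef_rot: [-0.58, -0.405, 0.405, 0.58]
ft_force: [0.4, -0.6, 0.1]
width: 0.0352
```

Call:
jog_arm --commands '[{"translation":[0,0,-3],"twist":0},{"translation":[0,0,-3],"twist":0},{"translation":[0,0,-3],"twist":0},{"translation":[0,0,-3],"twist":0},{"translation":[0,0,-2],"twist":0},{"translation":[0,0,0],"twist":0},{"translation":[0,0,0],"twist":0}]'

```text
time: 8.95
ee_pos: [0.4945, 0.0623, 0.1147]
eef_rot: [-0.579, -0.405, 0.405, 0.58]
ft_force: [-4.2, 0.4, 4.7]
width: 0.0347
```

Call:
jog_arm --commands '[{"translation":[0,0,-1],"twist":0},{"translation":[0,0,-1],"twist":0},{"translation":[0,0,0],"twist":0},{"translation":[0,0,0],"twist":0}]'

```text
time: 9.35
ee_pos: [0.4946, 0.0623, 0.1141]
eef_rot: [-0.579, -0.405, 0.405, 0.58]
ft_force: [-11.4, -0.5, 22.2]
width: 0.0349
```

Call:
jog_arm --commands '[{"translation":[0,0,0.5],"twist":-0.05},{"translation":[0,0,0],"twist":-0.08},{"translation":[0,0,0],"twist":-0.08},{"translation":[0,0,0],"twist":-0.08},{"translation":[0,0,0],"twist":-0.08},{"translation":[0,0,0],"twist":-0.08},{"translation":[0,0,0],"twist":-0.08},{"translation":[0,0,0],"twist":-0.08},{"translation":[0,0,0],"twist":-0.08},{"translation":[0,0,0],"twist":0}]'

```text
time: 10.35
ee_pos: [0.495, 0.0627, 0.1143]
eef_rot: [-0.682, -0.185, 0.184, 0.683]
ft_force: [-5.9, 0.9, 15.0]
width: 0.0345
```

Run:
```python
from h import *
from scipy.spatial.transform import Rotation as R
for n in("scene",):
    c=camera(n); cv2.imwrite(f"pics/{n}4.png",c["img"][:,:,::-1])
a=cv2.imread("pics/scene4.png")[170:330,230:430]; a=cv2.convertScaleAbs(a,alpha=1.5); cv2.imwrite("pics/s4z.png",cv2.resize(a,(750,600),interpolation=cv2.INTER_CUBIC))
s=read_state();M=R.from_quat(s["eef_rot"]).as_matrix();print(s["ee_pos"],np.arctan2(M[1,0],M[0,0]),s["ft_force"],s["torque"],s["width"],s["joint_positions"])
```

```text
[0.49504073 0.06267908 0.11424456] 0.5295656955788849 [-7.24238595  1.13116294 13.33767255] [ 0.18432074  1.51830158 -0.10274417] 0.034479304960942446 [-0.60692508  0.14777424  0.42338418  1.94222898 -0.07066237  1.06462554
  0.37618309]
```

View pics/s4z.png

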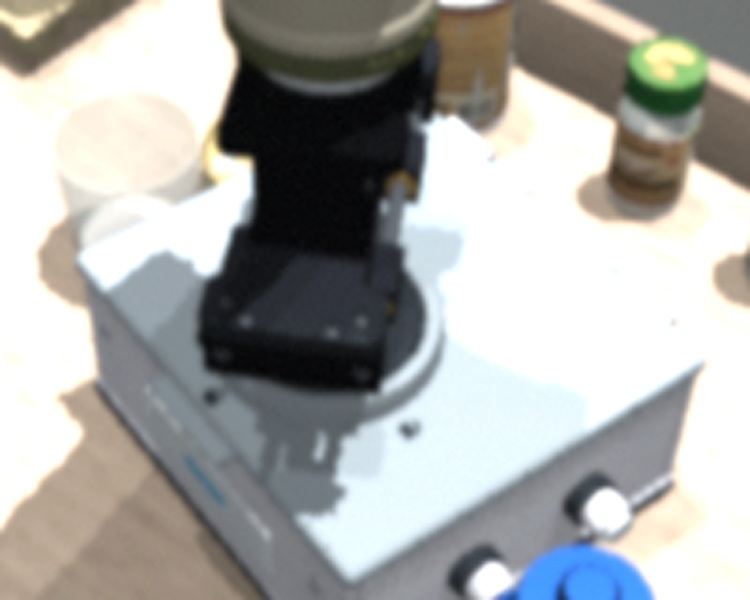

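The cover is flat on the box, with the gripper turned about 0.7 rad. Continuing.

Call:
jog_arm --commands '[{"translation":[0,0,0],"twist":-0.08},{"translation":[0,0,0],"twist":-0.08},{"translation":[0,0,0],"twist":-0.08},{"translation":[0,0,0],"twist":-0.08},{"translation":[0,0,0],"twist":-0.08},{"translation":[0,0,0],"twist":-0.08},{"translation":[0,0,0],"twist":-0.08},{"translation":[0,0,0],"twist":-0.08},{"translation":[0,0,0],"twist":-0.06},{"translation":[0,0,0],"twist":-0.06},{"translation":[0,0,0],"twist":0}]'

```text
time: 11.5
ee_pos: [0.4944, 0.0642, 0.1142]
eef_rot: [-0.701, 0.082, -0.081, 0.703]
ft_force: [-9.6, 6.8, 17.6]
width: 0.035
```

```bash
cat > st.py <<'E'
from h import *
from scipy.spatial.transform import Rotation as R
np.set_printoptions(precision=4,suppress=True)
s=read_state();M=R.from_quat(s["eef_rot"]).as_matrix();print(s["time"],s["ee_pos"],"ang",np.arctan2(M[1,0],M[0,0]),s["ft_force"],s["torque"],s["width"])
E
python3 st.py
```

```text
11.5 [0.4944 0.0642 0.1142] ang -0.2304691567240456 [-9.5782  6.8151 17.6063] [ 1.2337  2.2074 -0.1495] 0.03500243146696878
```

Call:
jog_arm --commands '[{"translation":[0,-1,0],"twist":-0.05},{"translation":[0,0,0],"twist":-0.05},{"translation":[0,0,0],"twist":-0.05},{"translation":[0,0,0],"twist":0}]'

```text
time: 11.9
ee_pos: [0.4945, 0.0644, 0.1142]
eef_rot: [-0.693, 0.134, -0.133, 0.696]
ft_force: [-10.0, 10.0, 15.6]
width: 0.0348
```

```bash
python3 st.py
```

```text
11.9 [0.4945 0.0644 0.1142] ang -0.379044573489986 [-9.9875  9.9625 15.5817] [ 2.0994  2.1315 -0.1036] 0.034758122841935996
```

Call:
jog_arm --commands '[{"translation":[0,0,0],"twist":-0.05},{"translation":[0,0,0],"twist":-0.05},{"translation":[0,0,0],"twist":0}]'

```text
time: 12.2
ee_pos: [0.495, 0.0648, 0.1143]
eef_rot: [-0.686, 0.167, -0.167, 0.689]
ft_force: [-6.0, 10.4, 12.8]
width: 0.0349
```

```bash
python3 st.py
```

```text
12.2 [0.495  0.0648 0.1143] ang -0.4758116620309654 [-6.0163 10.3724 12.7575] [2.2209 1.4308 1.5733] 0.03488067261911625
```

Call:
jog_arm --commands '[{"translation":[0,0,0],"twist":-0.04},{"translation":[0,0,0],"twist":0},{"translation":[0,0,0],"twist":0}]'

```text
time: 12.5
ee_pos: [0.4951, 0.0649, 0.1143]
eef_rot: [-0.683, 0.179, -0.179, 0.685]
ft_force: [-5.8, 9.4, 13.0]
width: 0.0353
```

```bash
python3 st.py
```

```text
12.5 [0.4951 0.0649 0.1143] ang -0.5121133912849223 [-5.8451  9.3554 12.9638] [2.1251 1.3753 2.7129] 0.03526855166907413
```

Call:
jog_arm --commands '[{"translation":[0,0,0],"twist":0.04},{"translation":[0,0,2],"twist":0.04},{"translation":[0,0,3],"twist":0.04},{"translation":[0,-2,3],"twist":0.05},{"translation":[0,0,5],"twist":0.05},{"translation":[0,0,10],"twist":0},{"translation":[0,0,40],"twist":0},{"translation":[0,0,40],"twist":0},{"translation":[-20,45,0],"twist":0},{"translation":[-20,45,0],"twist":0},{"translation":[-20,45,0],"twist":0},{"translation":[-20,45,0],"twist":0},{"translation":[-20,45,0],"twist":0},{"translation":[-10,45,0],"twist":0},{"translation":[0,45,0],"twist":0},{"translation":[0,0,0],"twist":0},{"translation":[0,0,0],"twist":0}]'

```text
time: 14.2
ee_pos: [0.3847, 0.3744, 0.2157]
eef_rot: [0.7, -0.105, 0.106, -0.699]
ft_force: [-0.3, -1.5, 0.5]
width: 0.0346
```

```bash
python3 st.py
python3 - <<'E'
from h import *
for n in("scene","top"):
    c=camera(n); cv2.imwrite(f"pics/{n}5.png",c["img"][:,:,::-1])
a=cv2.imread("pics/top5.png")[165:345,185:465]; a=cv2.convertScaleAbs(a,alpha=1.8); cv2.imwrite("pics/t5z.png",cv2.resize(a,(784,504),interpolation=cv2.INTER_CUBIC))
a=cv2.imread("pics/scene5.png")[170:400,230:430]; a=cv2.convertScaleAbs(a,alpha=1.5); cv2.imwrite("pics/s5z.png",cv2.resize(a,(520,598),interpolation=cv2.INTER_CUBIC))
E
```

```text
14.2 [0.3847 0.3744 0.2157] ang -0.29930591354172603 [-0.335  -1.5451  0.4826] [-0.1401  0.0237  0.048 ] 0.03463121973576265
```

View pics/t5z.png

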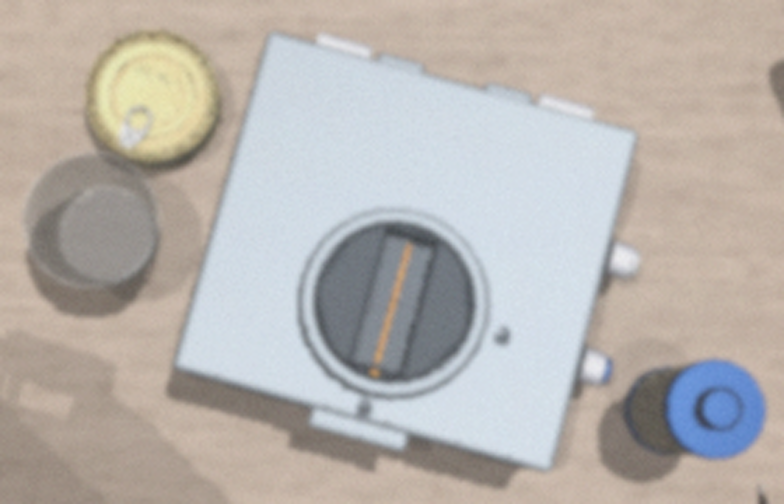

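View pics/s5z.png

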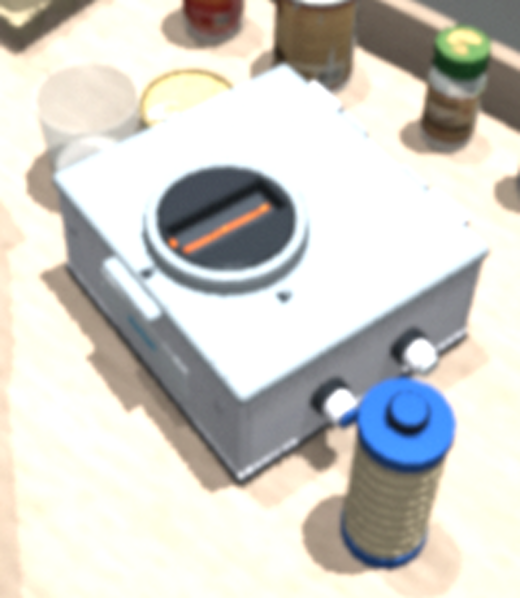

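```bash
python3 loc.py 5 .114
python3 - <<'E'
from h import *
T=lambda x,y:(x/2.8+185,y/2.8+165)
a,b=onz("top",T(409,243),.114),onz("top",T(379,360),.114);d=a-b
print(np.arctan2(d[1],d[0]),np.linalg.norm(d))
p=[onz("top",T(*q),.112) for q in [(271,33),(635,132),(550,467),(177,366)]]
for i,j in((0,1),(3,2)):
    e=p[i]-p[j]; print("unit y ang",np.arctan2(e[1],e[0])-np.pi/2,np.linalg.norm(e))
x=(p[0]+p[1]-p[2]-p[3])/2;print("unit x ang",np.arctan2(x[1],x[0]),np.linalg.norm(x))
S=lambda x,y:(x/2.6+230,y/2.6+170)
for t,s in [((177,366),(55,177)),((550,467),(245,400))]: print("front corner",tri(T(*t),S(*s)))
E
```

```text
scene 104 [316.9327 257.3654] c [0.4982 0.0654] mid [0.4985 0.0653] len 0.07304631532079309 ang 2.8871199847293747
scene 10 [296.  262.8] c [0.4643 0.0857] mid [0.4648 0.0862] len 0.00701052429409448 ang 0.7432467603110332
-0.23395201911730115 0.07228238161782258
unit y ang -0.24720366215479528 0.2287971669952665
unit y ang -0.24270196041702685 0.22903845364573103
unit x ang -0.24469020706089095 0.20878612509529768
front corner (array([0.45493008, 0.18947858, 0.1139845 ]), np.float64(0.0007138292946873615))
front corner (array([ 0.39961727, -0.03232566,  0.11241019]), np.float64(0.0001977501899150711))
```

Run:
```python
from bench import *
close_job()
print(read_state()["time"])
```

```text
the job is handed in; nothing more can be done
the job is handed in; nothing more can be done
```

The cover is shut and locked, and I handed the job in at about 14 s with the arm clear of everything. `close_job()` gives no verdict.

**What I did:** I pushed the cover down onto its spring pin with closed fingertips on the pad left of the boss. Then I set the tips, about 35 mm apart, in the lock slot and pressed until the cover met the rim. I turned the lock clockwise until the wrist moment rose sharply at the end stop, reaching 2.7 N m, and then backed the tips out.

**Last checks, after letting go:**
- **Lock:** the slot lies at −0.25 rad in the scene view and −0.23 rad in the top view. The unit's x axis is at about −0.245 rad, so the dial is within about 0.02 rad of 1.57. The pointer faces the front.
- **Cover:** its front corners measured z = 112 to 114 mm, so the cover is at about 0.01 rad or less and did not spring back.
- **Bystanders:** the used cartridge, glass and tin look upright and unmoved in both views. I judged this by eye and did not measure it.
- **Failed check:** my colour mask missed the orange line in the darker top picture. I read the top-view slot positions off an enlarged image by hand instead.

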